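Set the tube mixer's thumbwheels to programme 364 and start it

TASK

Set the navy tube mixer to programme 3-6-4: roll its three sprung thumbwheels with a gentle fingertip until 3, 6 and 4 (left to right as read from the mixer's wheel side) stand squarely on top between the red marks, never loading a wheel with more than 15 N. Only when all three are right, press the green start button fully down and let it come back up; leave the tube rack, the dish stack and the steriliser where they are.

Things in the scene. Friction and masses are not known exactly. Their poses are not given: they have to be found in the camera images.
- mixer: fixed navy bench tube mixer, 200 mm (x) by 260 mm (y) by 75 mm high, origin at the centre of its underside. Its front (wheel side) is -x; +y is left as read from the front, z up. The panel is 75 mm up; wheels and start button stand in one row along y, 45 mm in front of the centre. The three white wheels with black digits are 48 mm apart. A black cup, 54 mm diameter, rises to 107 mm above the bench 52 mm behind the centre.
- slot1 (a point): point fixed on the mixer at the nominal crown (highest point) of the first (left, +y) thumbwheel, 14 mm above the flat panel; axes as the mixer's. The wheel's real crown lies up to 6 mm higher or lower, differently for each wheel and each time: find it by touch. The wheel is sprung: it yields downward 3.5 N per mm after an initial 2 N, at most 9 mm. Too light a touch slips; over 15 N damages it.
- slot2 (a point): point fixed on the mixer at the nominal crown (highest point) of the second (middle) thumbwheel, 14 mm above the flat panel; axes as the mixer's. The wheel's real crown lies up to 6 mm higher or lower, differently for each wheel and each time: find it by touch. The wheel is sprung: it yields downward 3.5 N per mm after an initial 2 N, at most 9 mm. Too light a touch slips; over 15 N damages it.
- slot3 (a point): point fixed on the mixer at the nominal crown (highest point) of the third (right, -y) thumbwheel, 14 mm above the flat panel; axes as the mixer's. The wheel's real crown lies up to 6 mm higher or lower, differently for each wheel and each time: find it by touch. The wheel is sprung: it yields downward 3.5 N per mm after an initial 2 N, at most 9 mm. Too light a touch slips; over 15 N damages it.
- wheel1 (a joint): first thumbwheel, at slot1, to show 3: 56 mm diameter, 22 mm wide, axle along the mixer's y, digits 0-9 on the rim. Value in rad: digit d is on top at d x 0.6283 (17.6 mm of rim a digit), stops just before 0 and past 9; grows as the rim's top is rolled toward the mixer's +x (away from its front). No clicks; it stays where left; drag about 2.7 N at the rim.
- wheel2 (a joint): second thumbwheel, at slot2, to show 6: 56 mm diameter, 22 mm wide, axle along the mixer's y, digits 0-9 on the rim. Value in rad: digit d is on top at d x 0.6283 (17.6 mm of rim a digit), stops just before 0 and past 9; grows as the rim's top is rolled toward the mixer's +x (away from its front). No clicks; it stays where left; drag about 2.7 N at the rim.
- wheel3 (a joint): third thumbwheel, at slot3, to show 4: 56 mm diameter, 22 mm wide, axle along the mixer's y, digits 0-9 on the rim. Value in rad: digit d is on top at d x 0.6283 (17.6 mm of rim a digit), stops just before 0 and past 9; grows as the rim's top is rolled toward the mixer's +x (away from its front). No clicks; it stays where left; drag about 2.7 N at the rim.
- start (a joint): travel of the green start button in m: 0 up, 0.006 fully down; springs back up; fully down takes 5 N
- start_top (a point): top centre of the green start button, 30 mm diameter, in a black housing right of the wheels (70 mm from the third wheel); it is pressed straight down
- tube_rack: blue rack of six capped tubes, 130 x 70 mm, 100 mm high, right of the mixer; origin under its centre; bystander
- dish_stack: stack of four culture dishes, 92 mm diameter, 56 mm high, left of the mixer; origin under its centre; bystander
- steriliser: cream loop steriliser with a tilted metal barrel, foot 110 mm diameter, about 180 mm high, behind and left of the mixer; origin under its centre; bystander

How it is judged:
By the outcome, as a careful person would: the job done as asked, in the order asked, and still so for the second after the job is handed in, with the robot touching nothing.
It also fails if it takes over 67 s, if anything falls off the work surface, if the arm or the gripper's body presses on something with over 40 N, if the wrist force passes 120 N, or if a joint passes its speed limit or range.

ROBOT

A 6-joint arm with a two-finger parallel gripper is mounted at the origin on the work surface. World frame = base frame: x ahead of the robot, y to its left, z up, the work surface at z = 0. Lengths are in mm, angles in rad, forces in N, time in s.
With the tool pointing down it reaches from about 350 to 775 mm from the base axis. Payload 7.3 kg.
Tool frame: the origin (TCP) lies midway between the tips of the shut fingers; the grasp point (between the pads) lies 19 mm behind it (grasp_offset is the z of the grasp point in the tool frame, in mm); z points along the fingers, y is the direction in which the jaws open and shut (so a half turn about z gives the same grasp; the last joint's range is limited). The gripper opens to 92 mm and grips with 3 to 60 N. Pads are 19 mm wide; open, the fingers measure 130 mm over their backs; the gripper's body (75 mm by 190 mm) begins 47 mm behind the grasp point.
Start: joints at [1.173, 0.342, 1.524, -0, 1.275, -0.146], TCP at [130.786, 508.468, 226.741] pointing down, gripper open.
Joint ranges: [-2.53, 2.53], [-0.77, 2.02], [0.04, 2.7], [-1, 4.14], [0.28, 2.66], [-3.11, 3.11]. Speed limits (rad/s): [2.57, 2.57, 3.14, 3.14, 3.14, 3.14].

INTERFACE

Orientations are given as [roll, pitch, yaw] about the fixed x, y, z axes, in that order (R = Rz(yaw) Ry(pitch) Rx(roll)).
In Python, from plant import get_obs, capture, camera_model, close_job, boxes_of, regions_of, place_of, grasp_offset gives the robot as it stands. The module is installed in compiled form; this text tells all that it offers.
- The arm moves only by the tool send_rows, never from a script. Its argument "targets" is a list that holds one entry, the list of rows, each a list of 7 numbers: the turn, a rotation vector about the tool's x, y, z in degrees, then the shift along the tool's x, y, z in mm, then the closure, from -1 (fully open) to 1 (shut). A call has 1 to 5 rows; each row is the pose to reach, as a shift and turn from the pose commanded when the call began, along the tool's axes at that moment; what a row does not reach only later rows make up. A row lasts 1/12 s, in which the tool goes at most 41.7 mm and 7.16 degrees, less where a joint would pass 70% of its speed; a pose out of reach is approached as far as the arm can. A call with a gripper value outside its range is refused whole. The fingers move at their own pace and stop on an object; the grip force is fixed at half the most. Time passes only in rows, so rows that repeat a pose let the fingers close. It gives the time, the measured TCP pose, the force and the opening at its end, in the units of the state.
- get_obs(): the state, without advancing time (a new reading comes with each control period).
- capture(name): name is "scene" or "top" or "wrist"; returns the picture (480x640x3 uint8, red, green, blue); there is no depth.
- camera_model(name): a dict with "K" (3x3 intrinsics, pixels), "world_to_cam" (4x4, takes a point from world to camera coordinates). Camera axes: x right, y up, looking along -z (the intrinsics and any distortion apply to the point x, -y, -z); pixel columns grow to the right and rows downward; lengths in mm; the calibration is good to about 2 mm. A picture is of the moment at which its call begins: read the wrist's pose just before it. camera_model takes no time and is no camera call; for the wrist camera it gives the pose at the moment of the call.
- close_job(): hands the job in, once; it reports no verdict.
Trained networks look in the newest picture that a camera, given by its name, has taken for a name from the list of things; names that differ only in an ending like _2 or _b are one class to them, and where a whole thing is asked for, a point or a joint stands for the part that bears it (a point fixed in the world has none). Each returns a list of dicts, best first, with "conf" (0 to 1); they miss things now and then, are a little off and sometimes report something else, mostly with a low value. They report only what shows in the picture. A call takes as long as a camera call.
- boxes_of(label, camera): "location" ([row, column] in pixels, amid what is visible of it).
- regions_of(label, camera): "region" (480x640 bool, what is visible of it) and "location" ([row, column] in pixels, amid what is visible of it).
- place_of(label, camera): "location" ([row, column] in pixels: a listed point, or the origin of a listed thing).
The state is a dict: "time": time; "joint_positions": joint angles; "dq": joint speeds; "tau": joint torques, N m; "tool_pos": TCP position; "tcp_rot": TCP orientation; "contact_force": force on the tool from outside, world axes, zero at the start; "moment": the same for the moment, N m; "grip_width": finger opening in mm.
Only numpy, scipy, OpenCV 4.12 (cv2) and the standard library are available. Lean on these libraries where they do the work, as an engineer would, in place of code of your own. Each camera call takes 0.05 s, during which the arm holds its last target.

## Working session

There is one attempt and no reset: what is moved stays moved. The work goes in short steps, Python scripts to look and compute and a tool call to move; the robot and the scene stay as the last step left them, time stands still between calls to the robot, and variables do not carry over. Pictures are saved under pics/ and viewed, and the job is handed in when it is done.

Besides the shell and the picture viewer there is one more tool, called after "Emit:" as name(argument=value, ...) on one line, values as JSON. send_rows: Moves the arm, as the interface text tells. Its arguments: {"type":"object","properties":{"targets":{"type":"array","items":{"type":"array","items":{"type":"array","items":{"type":"number"}}}}},"required":["targets"]}

```bash
mkdir -p pics; ls
cat > h.py <<'E'
import numpy as np,cv2
from plant import *
def snap(c,fn):
    im=capture(c); cv2.imwrite('pics/'+fn,im[:,:,::-1]); return im
def ray(cm,rc):
    K=np.array(cm['K']);W=np.array(cm['world_to_cam']);r,c=rc
    d=np.linalg.inv(K)@[c,r,1]; d=np.array([d[0],-d[1],-d[2]])
    R=W[:3,:3]; o=-R.T@W[:3,3]; return o,R.T@d
def atz(cm,rc,z):
    o,d=ray(cm,rc); return o+d*(z-o[2])/d[2]
def proj(cm,p):
    W=np.array(cm['world_to_cam']);q=W[:3,:3]@p+W[:3,3]; u=np.array(cm['K'])@[q[0],-q[1],-q[2]]; return u[:2]/u[2]
E
python3 - <<'E'
from h import *
for c in('scene','top','wrist'):
    snap(c,c+'0.png'); cm=camera_model(c); print(c,cm)
    for l,z in(('mixer',0),('slot1',89),('slot2',89),('slot3',89),('start_top',None),('tube_rack',0),('dish_stack',0),('steriliser',0)):
        for p in place_of(l,c)[:2]:
            print(l,round(p['conf'],2),np.round(p['location']),np.round(atz(cm,p['location'],85 if z is None else z)))
print(get_obs())
E
```

```text
pics
scene {'K': array([[461.48955511,   0.        , 320.23565483],
       [  0.        , 461.48955511, 239.67763453],
       [  0.        ,   0.        ,   1.        ]]), 'world_to_cam': array([[-2.32907669e-01,  9.72464480e-01, -8.17630721e-03,
         1.14096503e+02],
       [-7.63684037e-01, -1.77685864e-01,  6.20656447e-01,
         4.47515661e+02],
       [ 6.02113535e-01,  1.50799762e-01,  7.84040001e-01,
        -1.25319873e+03],
       [ 0.00000000e+00,  0.00000000e+00,  0.00000000e+00,
         1.00000000e+00]])}
mixer 0.81 [268. 327.] [644.  50.   0.]
mixer 0.62 [337. 481.] [721. 330.   0.]
slot1 0.76 [216. 322.] [596.  29.  89.]
slot1 0.66 [220. 377.] [583. 125.  89.]
slot2 0.76 [216. 322.] [596.  29.  89.]
slot2 0.66 [220. 377.] [583. 125.  89.]
slot3 0.76 [216. 322.] [596.  29.  89.]
slot3 0.66 [220. 377.] [583. 125.  89.]
start_top 0.52 [209. 285.] [591. -40.  85.]
start_top 0.41 [267. 330.] [699.  67.  85.]
tube_rack 0.98 [275. 201.] [ 711. -174.    0.]
steriliser 0.77 [335. 479.] [719. 327.   0.]
top {'K': array([[480.33478867,   0.        , 313.62578286],
       [ 
[... 1467 characters left out ...]
0000e+00]])}
{'time': 1.35, 'joint_positions': array([ 1.17298731e+00,  3.41954146e-01,  1.52409967e+00, -1.53024646e-05,
        1.27538352e+00, -1.46029262e-01]), 'dq': array([-1.05294248e-03, -8.57067488e-04, -6.05464020e-04, -7.00040599e-04,
       -6.00769966e-05, -7.17534912e-04]), 'tau': array([-2.43341792e-04, -4.31138527e+01, -2.44478595e+01,  7.15941028e-02,
        4.85357072e-02,  1.40005874e-06]), 'tool_pos': array([130.7992522 , 508.46943146, 226.76444349]), 'tcp_rot': array([3.14144112e+00, 3.70853400e-05, 2.88981735e+00]), 'contact_force': array([-0.06905882, -0.00843528, -0.85180873]), 'moment': array([ 0.01980088, -0.01024547, -0.02052992]), 'grip_width': 91.80240971583335}
```

View pics/scene0.png

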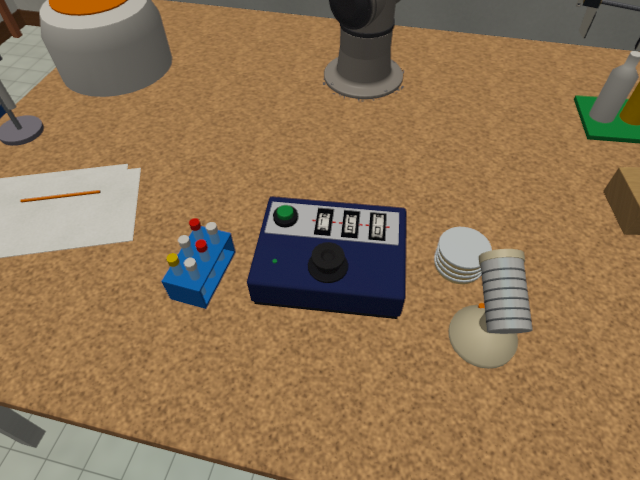

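View pics/top0.png

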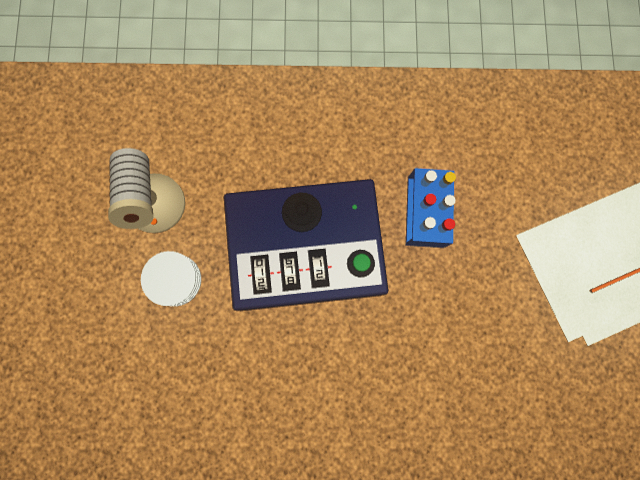

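Run:
```python
import cv2
a=cv2.imread('pics/top0.png')[225:315,230:400]; b=cv2.imread('pics/scene0.png')[175:300,240:420]
cv2.imwrite('pics/t0z.png',cv2.resize(a,None,fx=4.5,fy=4.5,interpolation=2)); cv2.imwrite('pics/s0z.png',cv2.resize(b,None,fx=4.4,fy=4.4,interpolation=2))
```

```text
(no output)
```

View pics/t0z.png

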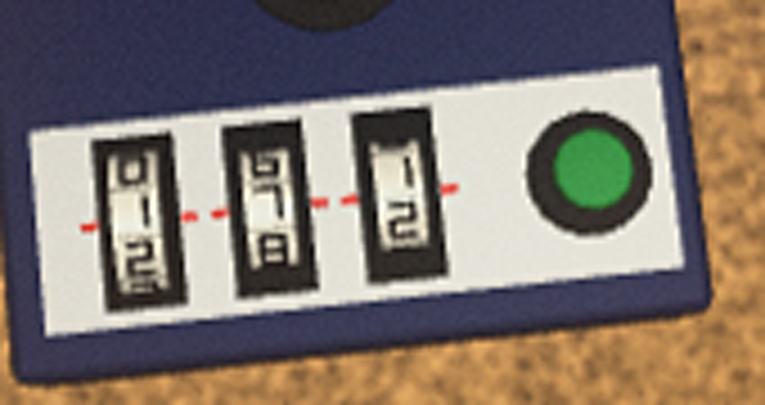

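View pics/s0z.png

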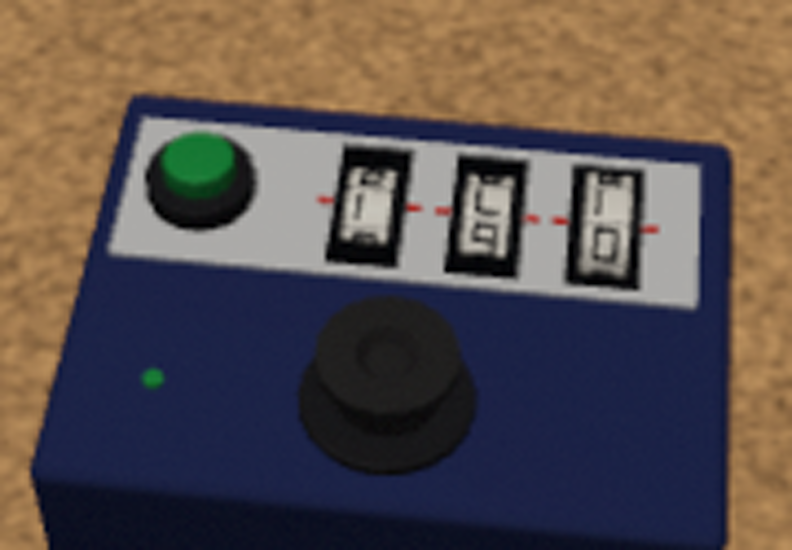

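Run:
```python
from h import *
from scipy.spatial.transform import Rotation as R
cm=camera_model('top')
for n,(x,y),z in [('w1',(139,222),75),('w2',(270,209),75),('w3',(400,195),75),('btn',(594,168),88),('A',(30,130),75),('B',(657,65),75),('C',(684,268),75),('D',(45,335),75),('housing',(590,172),80)]:
    print(n,np.round(atz(cm,(225+y/4.5,230+x/4.5),z),1))
cm=camera_model('scene')
for n,(x,y),z in [('w1',(605,228),75),('w2',(486,218),75),('w3',(370,205),75),('btn',(198,157),88),('w1w3 marks',(651,230),75),('',(326,200),75)]:
    print('s',n,np.round(atz(cm,(175+y/4.4,240+x/4.4),z),1))
o=get_obs(); Rt=R.from_euler('xyz',o['tcp_rot']).as_matrix()
W=np.array(camera_model('wrist')['world_to_cam']); c=-W[:3,:3].T@W[:3,3]
print('cam in tool',Rt.T@(c-o['tool_pos']),'view dir tool',Rt.T@(-W[2,:3]),'up',Rt.T@W[1,:3]); print(Rt)
```

```text
w1 [583.4 124.9  75. ]
w2 [588.5  76.8  75. ]
w3 [594.   28.9  75. ]
btn [603.1 -41.5  88. ]
A [617.2 165.9  75. ]
B [643.4 -67.2  75. ]
C [567.7 -75.9  75. ]
D [542.1 158.2  75. ]
housing [602.5 -41.   80. ]
s w1 [587.  128.7  75. ]
s w2 [592.7  80.8  75. ]
s w3 [596.6  33.3  75. ]
s btn [598.2 -38.5  88. ]
s w1w3 marks [583.9 147.   75. ]
s  [598.   15.1  75. ]
cam in tool [  72.82600359   -0.95718011 -157.74942873] view dir tool [-2.66768825e-01 -9.50443704e-05  9.63760543e-01] up [ 9.63760405e-01 -5.70557383e-04  2.66768731e-01]
[[-9.68471677e-01  2.49123673e-01  7.36676781e-05]
 [ 2.49123682e-01  9.68471668e-01  1.37520929e-04]
 [-3.70853400e-05  1.51537488e-04 -9.99999988e-01]]
```

```bash
cat >> h.py <<'E'
from scipy.spatial.transform import Rotation as R
def row(pos,yaw,o=None):
    o=o or get_obs(); Rt=R.from_euler('xyz',o['tcp_rot']); Rd=R.from_euler('xyz',[np.pi,0,yaw])
    t=(Rt.inv()*Rd).as_rotvec(degrees=True); s=Rt.inv().apply(np.array(pos)-o['tool_pos']); return np.round(np.r_[t,s],2)
E
python3 - <<'E'
from h import *
print(row([597,0,190],np.pi/2+.11))
E
```

```text
[ 1.0000e-02 -0.0000e+00  6.9270e+01 -5.7817e+02 -3.7630e+02  3.6730e+01]
```

Emit:
send_rows(targets=[[[0,0,69.3,-578,-376,37,1],[0,0,69.3,-578,-376,37,1],[0,0,69.3,-578,-376,37,1],[0,0,69.3,-578,-376,37,1],[0,0,69.3,-578,-376,37,1]]])

```text
time: 1.77
tool_pos: [272.2, 353.7, 215.6]
tcp_rot: [3.141, -0.0, 2.259]
contact_force: [0.4, 0.5, -0.0]
grip_width: 63.0
```

Run:
```python
from h import *
print(row([597,0,190],np.pi/2+.11))
```

```text
[ 4.0000e-02 -1.0000e-02  3.3160e+01 -4.7951e+02  2.5970e+01  2.5640e+01]
```

Emit:
send_rows(targets=[[[0,0,33.2,-479,26,25.6,1],[0,0,33.2,-479,26,25.6,1],[0,0,33.2,-479,26,25.6,1],[0,0,33.2,-479,26,25.6,1],[0,0,33.2,-479,26,25.6,1]]])

```text
time: 2.18
tool_pos: [414.1, 200.9, 204.6]
tcp_rot: [3.141, -0.0, 1.679]
contact_force: [0.5, 0.5, 0.5]
grip_width: 29.5
```

Run:
```python
from h import *
print(row([597,0,190],np.pi/2+.11))
```

```text
[ 5.0000e-02 -2.0000e-02 -1.1000e-01 -2.1949e+02  1.6016e+02  1.4700e+01]
```

Emit:
send_rows(targets=[[[0,0,0,-219,160,14.7,1],[0,0,0,-219,160,14.7,1],[0,0,0,-219,160,14.7,1],[0,0,0,-219,160,14.7,1],[0,0,0,-219,160,14.7,1]]])

```text
time: 2.6
tool_pos: [555.2, 47.9, 193.1]
tcp_rot: [3.141, -0.0, 1.685]
contact_force: [1.5, 0.6, 0.9]
grip_width: 1.1
```

Run:
```python
from h import *
print(row([597,0,190],np.pi/2+.11))
```

```text
[ 2.000e-02 -1.000e-02  2.400e-01 -5.240e+01  3.608e+01  3.130e+00]
```

Emit:
send_rows(targets=[[[0,0,0,-48,33,3,1],[0,0,0,-48,33,3,1],[0,0,0,-48,33,3,1],[0,0,0,-48,33,3,1]]])

```text
time: 2.93
tool_pos: [592.2, 5.3, 189.5]
tcp_rot: [-3.14, -0.001, 1.684]
contact_force: [-0.3, 0.3, 0.9]
grip_width: 0.5
```

Run:
```python
from h import *
print(row([597,0,190],np.pi/2+.11)); print(get_obs()['contact_force'],get_obs()['time'])
snap('wrist','w1.png')
cm=camera_model('wrist'); print(repr(cm))
for l,z in(('slot1',89),('start_top',88)):
        for p in place_of(l,'wrist')[:4]:
            print(l,round(p['conf'],2),np.round(p['location']),np.round(atz(cm,p['location'],z),1))
```

```text
[-0.07 -0.04  0.16 -5.83  4.14 -0.54]
[-0.34984221  0.26677506  0.93338687] 2.9333
{'K': array([[392.42444092,   0.        , 321.87994283],
       [  0.        , 392.42444092, 243.70975204],
       [  0.        ,   0.        ,   1.        ]]), 'world_to_cam': array([[ 9.93427663e-01,  1.14458549e-01, -8.47617116e-04,
        -5.87063507e+02],
       [-1.10559098e-01,  9.57613083e-01, -2.65995995e-01,
         8.33716588e+01],
       [-2.96338263e-02,  2.64341491e-01,  9.63973761e-01,
        -3.38142588e+02],
       [ 0.00000000e+00,  0.00000000e+00,  0.00000000e+00,
         1.00000000e+00]])}
```

View pics/w1.png

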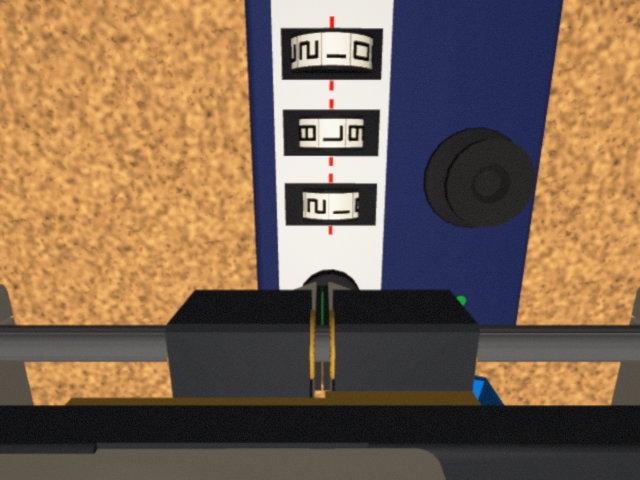

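Run:
```python
import cv2
im=cv2.imread('pics/w1.png')
cv2.imwrite('pics/w1a.png',cv2.resize(im[5:245,255:425],None,fx=2.5,fy=2.5,interpolation=2)); 
a=im[255:425,255:395].astype(float)*1.0; a=(255*(a/255)**.5).astype('uint8')
cv2.imwrite('pics/w1b.png',cv2.resize(a,None,fx=3.5,fy=3.5,interpolation=2))
```

```text
(no output)
```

View pics/w1a.png

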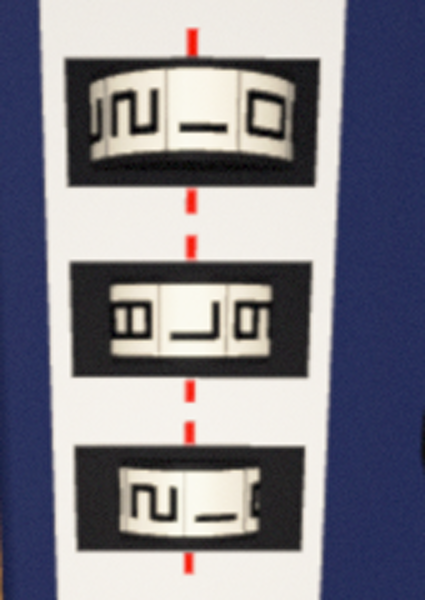

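View pics/w1b.png

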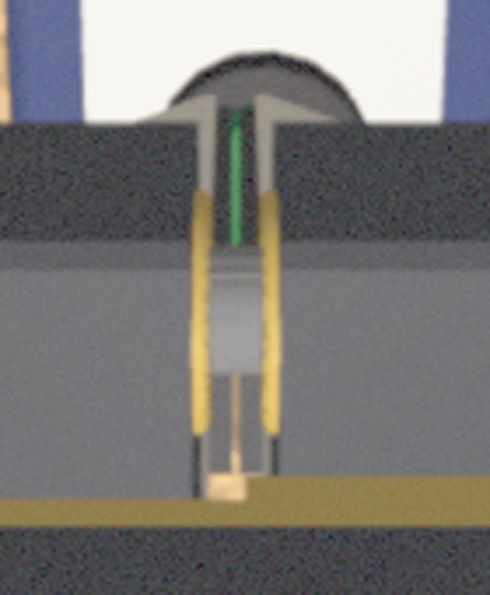

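Run:
```python
from h import *
cm=camera_model('wrist'); 
P={}
for n,(x,y) in dict(w1=(191.5,121),w2=(190.7,319),w3=(189.7,498),m0=(192,40),m1=(191,200),m2=(190,390),m3=(188.5,563)).items():
    P[n]=atz(cm,(5+y/2.5,255+x/2.5),75); print(n,np.round(P[n],1))
d=P['m0']-P['m3']; print(np.arctan2(-d[0],d[1]),np.linalg.norm(P['w1']-P['w2']),np.linalg.norm(P['w3']-P['w2']))
d=P['w1']-P['w3']; print(np.arctan2(-d[0],d[1]))
# heights from cell widths: visible chord 17.3mm for cells
for px in (29.2,27.2): print(392.4*17.3/px)
o=get_obs(); print(o['tool_pos'],o['tcp_rot'],o['contact_force'],o['time'])
```

```text
w1 [582.3 128.3  75. ]
w2 [588.   80.1  75. ]
w3 [593.7  32.   75. ]
m0 [580.1 146.6  75. ]
m1 [584.5 109.6  75. ]
m2 [590.1  61.5  75. ]
m3 [595.6  13.3  75. ]
0.11565237244246517 48.53500184936429 48.410023605802806
0.11775982542964453
232.4835616438356
249.57794117647057
[591.57969703   7.15188202 190.39467379] [-3.14131666e+00 -4.54657251e-04  1.68663794e+00] [-1.03994056  0.10677579 -0.12761985] 3.0833
```

Run:
```python
from h import *
print(row([585.8,31,105],np.pi/2+.1165))
```

```text
[-2.000e-02 -3.000e-02 -4.000e-02  2.432e+01 -2.960e+00  8.541e+01]
```

Emit:
send_rows(targets=[[[0,0,0,12,-2,41,1],[0,0,0,24,-3,75,1],[0,0,0,24,-3,85,1],[0,0,0,24,-3,85,1],[0,0,0,24,-3,85,1]]])

```text
time: 3.5
tool_pos: [587.0, 29.8, 106.3]
tcp_rot: [3.141, 0.0, 1.687]
contact_force: [0.4, -0.7, 0.5]
grip_width: 0.1
```

Emit:
send_rows(targets=[[[0,0,0,0,0,2,1],[0,0,0,0,0,4,1],[0,0,0,0,0,6,1],[0,0,0,0,0,8,1],[0,0,0,0,0,8,1]]])

```text
time: 3.92
tool_pos: [586.6, 29.2, 97.2]
tcp_rot: [3.141, -0.0, 1.685]
contact_force: [-1.0, -0.1, -0.4]
grip_width: 0.4
```

Emit:
send_rows(targets=[[[0,0,0,0,0,2,1],[0,0,0,0,0,4,1],[0,0,0,0,0,4,1],[0,0,0,0,0,4,1]]])

```text
time: 4.25
tool_pos: [586.5, 29.4, 93.0]
tcp_rot: [-3.141, -0.0, 1.685]
contact_force: [0.9, 0.0, 0.6]
grip_width: 0.2
```

Emit:
send_rows(targets=[[[0,0,0,0,0,1,1],[0,0,0,0,0,2,1],[0,0,0,0,0,2,1],[0,0,0,0,0,2,1]]])

```text
time: 4.58
tool_pos: [586.6, 29.5, 91.1]
tcp_rot: [-3.142, -0.0, 1.685]
contact_force: [-0.0, -0.3, -0.1]
grip_width: 0.4
```

Emit:
send_rows(targets=[[[0,0,0,0,0,1,1],[0,0,0,0,0,1,1],[0,0,0,0,0,1,1]]])

```text
time: 4.83
tool_pos: [586.6, 29.4, 90.1]
tcp_rot: [-3.142, -0.0, 1.685]
contact_force: [0.1, 0.4, -0.1]
grip_width: 0.4
```

Emit:
send_rows(targets=[[[0,0,0,0,0,1,1],[0,0,0,0,0,1,1],[0,0,0,0,0,1,1]]])

```text
time: 5.08
tool_pos: [586.6, 29.4, 89.1]
tcp_rot: [-3.142, -0.0, 1.685]
contact_force: [0.7, -0.2, -0.0]
grip_width: 0.4
```

Emit:
send_rows(targets=[[[0,0,0,0,0,1,1],[0,0,0,0,0,1,1],[0,0,0,0,0,1,1]]])

```text
time: 5.33
tool_pos: [586.6, 29.4, 88.1]
tcp_rot: [-3.142, -0.0, 1.685]
contact_force: [0.9, -0.1, -0.7]
grip_width: 0.1
```

Emit:
send_rows(targets=[[[0,0,0,0,0,1,1],[0,0,0,0,0,1,1],[0,0,0,0,0,1,1]]])

```text
time: 5.58
tool_pos: [586.6, 29.4, 87.1]
tcp_rot: [-3.141, -0.0, 1.685]
contact_force: [0.3, 0.4, -1.0]
grip_width: 0.1
```

Emit:
send_rows(targets=[[[0,0,0,0,0,1,1],[0,0,0,0,0,1,1],[0,0,0,0,0,1,1]]])

```text
time: 5.83
tool_pos: [586.6, 29.5, 86.1]
tcp_rot: [-3.141, -0.0, 1.685]
contact_force: [-0.4, -0.8, 0.4]
grip_width: 0.3
```

Emit:
send_rows(targets=[[[0,0,0,0,0,1,1],[0,0,0,0,0,1,1],[0,0,0,0,0,1,1]]])

```text
time: 6.08
tool_pos: [586.6, 29.5, 85.1]
tcp_rot: [-3.142, -0.0, 1.685]
contact_force: [0.3, -0.4, 0.2]
grip_width: 0.3
```

Emit:
send_rows(targets=[[[0,0,0,0,0,1,1],[0,0,0,0,0,1,1],[0,0,0,0,0,1,1]]])

```text
time: 6.33
tool_pos: [586.6, 29.5, 84.1]
tcp_rot: [-3.141, -0.0, 1.685]
contact_force: [0.4, -0.5, -0.2]
grip_width: 0.4
```

Emit:
send_rows(targets=[[[0,0,0,0,0,1,1],[0,0,0,0,0,1,1],[0,0,0,0,0,1,1]]])

```text
time: 6.58
tool_pos: [586.7, 29.4, 83.5]
tcp_rot: [3.141, 0.0, 1.685]
contact_force: [-0.4, -0.5, 2.5]
grip_width: 0.3
```

Emit:
send_rows(targets=[[[0,0,0,0,0,1,1],[0,0,0,0,0,1,1],[0,0,0,0,0,1,1]]])

```text
time: 6.83
tool_pos: [586.8, 29.4, 82.6]
tcp_rot: [3.141, 0.0, 1.685]
contact_force: [-1.6, 0.6, 4.7]
grip_width: 0.5
```

Emit:
send_rows(targets=[[[0,0,0,0,0,1,1],[0,0,0,0,0,1,1]]])

```text
time: 7.0
tool_pos: [586.8, 29.4, 81.8]
tcp_rot: [3.141, 0.0, 1.685]
contact_force: [-2.3, -0.1, 8.3]
grip_width: 0.8
```

Emit:
send_rows(targets=[[[0,0,0,0,2,0,1],[0,0,0,0,4,0,1],[0,0,0,0,4,0,1]]])

```text
time: 7.25
tool_pos: [590.7, 29.9, 82.0]
tcp_rot: [3.141, 0.0, 1.685]
contact_force: [-3.5, -0.2, 9.1]
grip_width: 0.2
```

Emit:
send_rows(targets=[[[0,0,0,0,2,0,1],[0,0,0,0,4,0,1],[0,0,0,0,4,0,1]]])

```text
time: 7.5
tool_pos: [595.1, 30.4, 82.2]
tcp_rot: [3.14, 0.0, 1.685]
contact_force: [-1.4, 0.4, 8.6]
grip_width: 0.6
```

Emit:
send_rows(targets=[[[0,0,0,0,2,0,1],[0,0,0,0,4,0,1],[0,0,0,0,4,0,1]]])

```text
time: 7.75
tool_pos: [599.1, 30.8, 82.2]
tcp_rot: [3.14, 0.0, 1.685]
contact_force: [-1.5, -0.2, 8.6]
grip_width: 0.7
```

Emit:
send_rows(targets=[[[0,0,0,0,2,0,1],[0,0,0,0,4,0,1],[0,0,0,0,4,0,1]]])

```text
time: 8.0
tool_pos: [603.2, 31.3, 82.1]
tcp_rot: [3.14, 0.0, 1.685]
contact_force: [-1.4, 0.5, 6.7]
grip_width: 0.3
```

Run:
```python
from h import *
im=snap('top','t2.png'); cv2.imwrite('pics/t2z.png',cv2.resize(im[225:315,230:400,::-1],None,fx=4.5,fy=4.5,interpolation=2))
im=snap('scene','s2.png'); cv2.imwrite('pics/s2z.png',cv2.resize(im[175:300,240:420,::-1],None,fx=4.4,fy=4.4,interpolation=2))
im=snap('wrist','w2.png')
```

```text
(no output)
```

View pics/s2z.png

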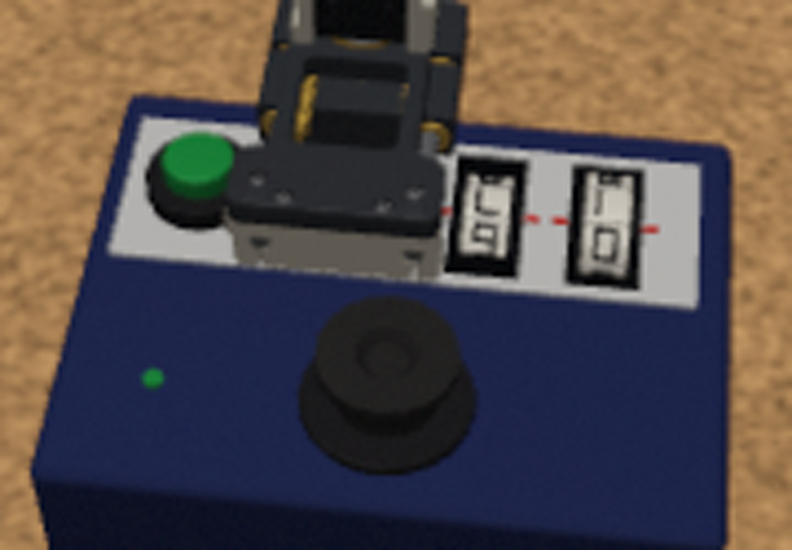

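View pics/w2.png

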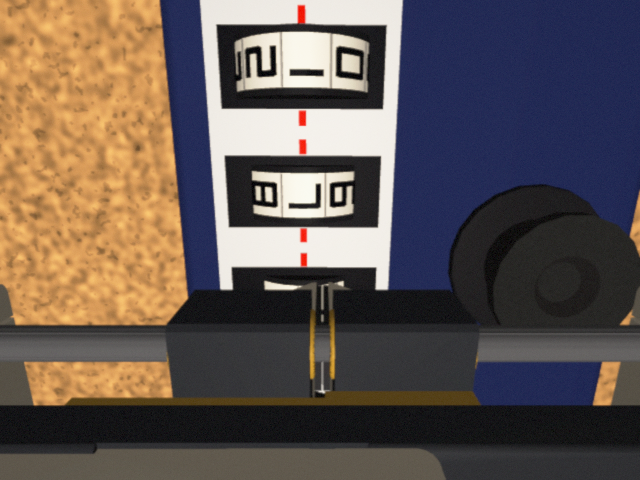

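Emit:
send_rows(targets=[[[0,0,0,0,0,-5,1],[0,0,0,0,0,-5,1],[0,0,0,0,-9,-5,1],[0,0,0,0,-17,-5,1],[0,0,0,0,-17,-5,1]]])

```text
time: 8.57
tool_pos: [583.8, 29.3, 85.6]
tcp_rot: [-3.139, -0.001, 1.685]
contact_force: [-0.2, 0.5, -0.3]
grip_width: 0.2
```

Emit:
send_rows(targets=[[[0,0,0,0,0,2,1],[0,0,0,0,0,3.5,1],[0,0,0,0,0,4.5,1],[0,0,0,0,0,5,1],[0,0,0,0,0,5,1]]])

```text
time: 8.98
tool_pos: [585.8, 29.3, 81.7]
tcp_rot: [3.141, 0.0, 1.685]
contact_force: [-3.2, 0.5, 7.2]
grip_width: 0.3
```

Emit:
send_rows(targets=[[[0,0,0,0,2,0,1],[0,0,0,0,4,0,1],[0,0,0,0,6,0,1],[0,0,0,0,8,0,1],[0,0,0,0,8,0,1]]])

```text
time: 9.4
tool_pos: [594.5, 30.3, 82.2]
tcp_rot: [3.14, 0.0, 1.685]
contact_force: [-2.0, 1.1, 8.6]
grip_width: 0.5
```

Emit:
send_rows(targets=[[[0,0,0,0,2,0,1],[0,0,0,0,4,0,1],[0,0,0,0,6,0,1],[0,0,0,0,8,0,1],[0,0,0,0,8,0,1]]])

```text
time: 9.82
tool_pos: [602.6, 31.2, 82.2]
tcp_rot: [3.139, 0.0, 1.685]
contact_force: [-0.6, -1.3, 6.4]
grip_width: 0.6
```

Emit:
send_rows(targets=[[[0,0,0,0,0,-5,1],[0,0,0,0,0,-10,1],[0,0,0,-20,-9,-20,1],[0,0,0,-40,-17,-25,1],[0,0,0,-40,-17,-25,1]]])

```text
time: 10.23
tool_pos: [589.2, -13.4, 107.4]
tcp_rot: [3.14, 0.002, 1.684]
contact_force: [-0.2, 0.5, 0.2]
grip_width: 0.4
```

Run:
```python
from h import *
im=snap('wrist','w3.png'); print(get_obs()['tool_pos'])
```

```text
[589.29206434 -11.94351105 106.78564281]
```

View pics/w3.png

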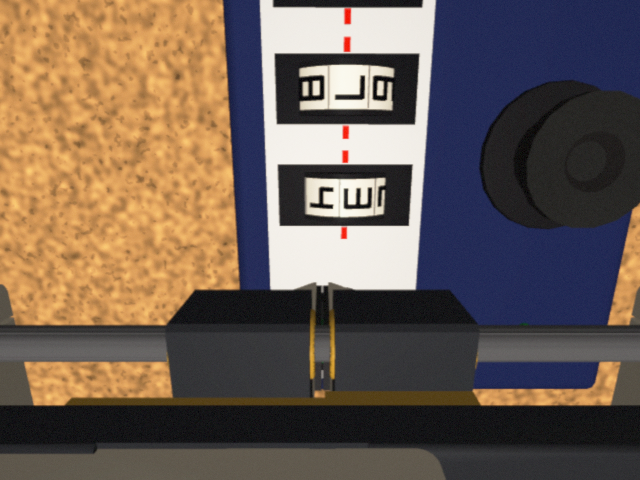

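```bash
cat >> h.py <<'E'
PSI=0.1165
EX=np.array([np.cos(PSI),np.sin(PSI),0]);EY=np.array([-np.sin(PSI),np.cos(PSI),0])
def val(cm,mark_a,mark_b,wrc,b,crown):
    """marks (col,row) at z75 either side; b: list of (digit d, (col,row)) boundary between d and d+1"""
    pa=atz(cm,mark_a[::-1],75);pb=atz(cm,mark_b[::-1],75)
    out=[]
    for d,px in b:
        # intersect ray with cylinder
        o,dr=ray(cm,px[::-1]); dr=dr/np.linalg.norm(dr)
        c=(pa+pb)/2; c[2]=crown-28
        # 2D in (EX,z) plane
        P=np.array([(o-c)@EX,o[2]-c[2]]);D=np.array([dr@EX,dr[2]])
        # remove slant of mark line relative to EY handled by using local y interpolation
        A=D@D;B=2*P@D;C=P@P-28**2; t=(-B-np.sqrt(B*B-4*A*C))/(2*A)
        q=P+t*D; th=np.arctan2(q[0],q[1]); out.append(round(d+.5+th/0.62832,3))
    return c,out
E
python3 - <<'E'
import cv2
im=cv2.imread('pics/w3.png')[120:245,270:430]
cv2.imwrite('pics/w3a.png',cv2.resize(im,None,fx=5,fy=4.8,interpolation=2))
E
```

```text
(no output)
```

View pics/w3a.png

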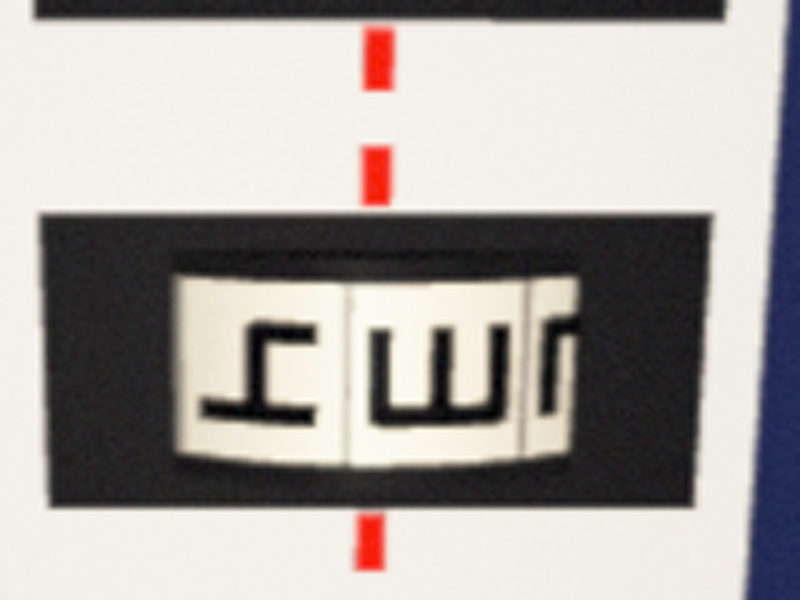

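Run:
```python
from h import *
cm=camera_model('wrist')
f=lambda x,y:(270+(x+.5)/5-.5,120+(y+.5)/4.8-.5)
print(val(cm,f(376.5,175),f(369.5,543),None,[(3,f(348,370)),(2,f(524,370))],83.7))
print(get_obs()['tool_pos'],get_obs()['tcp_rot'],get_obs()['time'])
```

```text
(array([593.90107942,  31.8289834 ,  55.7       ]), [np.float64(3.341), np.float64(3.333)])
[589.29206434 -11.94351105 106.78564281] [3.14077803e+00 2.89058738e-04 1.68302765e+00] 10.2833
```

Run:
```python
from h import *
print(row([588.1,30.5,88],np.pi/2+.1155))
```

```text
[ 5.000e-02  2.000e-02 -1.900e-01  4.232e+01  3.550e+00  1.878e+01]
```

Emit:
send_rows(targets=[[[0,0,0,25,3.5,0,1],[0,0,0,42,3.5,10,1],[0,0,0,42,3.5,18.8,1],[0,0,0,42,3.5,18.8,1],[0,0,0,42,3.5,18.8,1]]])

```text
time: 10.7
tool_pos: [587.5, 31.8, 86.6]
tcp_rot: [-3.14, -0.0, 1.686]
contact_force: [-0.3, -0.3, -0.1]
grip_width: 0.6
```

Emit:
send_rows(targets=[[[0,0,0,0,0,0,1],[0,0,0,0,0,0,1]]])

```text
time: 10.87
tool_pos: [588.3, 31.0, 87.7]
tcp_rot: [3.141, 0.0, 1.685]
contact_force: [0.4, -0.0, -0.1]
grip_width: 0.4
```

Settled at z 87.7; descend to about 81.1 commanded.

Emit:
send_rows(targets=[[[0,0,0,0,0,2,1],[0,0,0,0,0,4,1],[0,0,0,0,0,5,1],[0,0,0,0,0,6,1],[0,0,0,0,0,6.4,1]]])

```text
time: 11.28
tool_pos: [588.3, 31.2, 81.9]
tcp_rot: [3.14, 0.001, 1.685]
contact_force: [-1.6, -0.4, 9.6]
grip_width: 0.5
```

Emit:
send_rows(targets=[[[0,0,0,0,0,0,1],[0,0,0,0,0,0,1]]])

```text
time: 11.45
tool_pos: [588.3, 31.2, 82.1]
tcp_rot: [3.14, 0.001, 1.685]
contact_force: [-2.2, -0.5, 7.4]
grip_width: 0.3
```

Emit:
send_rows(targets=[[[0,0,0,0,2,0,1],[0,0,0,0,4,0,1],[0,0,0,0,6,0,1],[0,0,0,0,8,0,1],[0,0,0,0,8,0,1]]])

```text
time: 11.87
tool_pos: [596.4, 32.1, 82.2]
tcp_rot: [3.14, 0.001, 1.685]
contact_force: [-1.3, 0.3, 8.4]
grip_width: -0.0
```

Emit:
send_rows(targets=[[[0,0,0,0,0,0,1],[0,0,0,0,0,0,1]]])

```text
time: 12.03
tool_pos: [596.4, 32.1, 82.3]
tcp_rot: [3.14, 0.001, 1.685]
contact_force: [-2.0, -0.8, 8.4]
grip_width: 0.4
```

Emit:
send_rows(targets=[[[0,0,0,0,1.8,0,1],[0,0,0,0,3.5,0,1],[0,0,0,0,3.5,0,1],[0,0,0,0,3.5,0,1]]])

```text
time: 12.37
tool_pos: [599.9, 32.5, 82.2]
tcp_rot: [3.14, 0.001, 1.685]
contact_force: [-2.0, -1.1, 7.7]
grip_width: 0.5
```

Emit:
send_rows(targets=[[[0,0,0,0,0,-5,1],[0,0,0,0,0,-10,1],[0,0,0,-20,-7,-20,1],[0,0,0,-40,-7,-25,1],[0,0,0,-40,-7,-25,1]]])

```text
time: 12.78
tool_pos: [597.8, -10.5, 107.3]
tcp_rot: [3.139, 0.002, 1.683]
contact_force: [0.5, -0.2, -0.5]
grip_width: 0.3
```

Run:
```python
from h import *
im=snap('wrist','w4.png'); print(get_obs()['tool_pos'])
im=im[120:245,260:420,::-1]
cv2.imwrite('pics/w4a.png',cv2.resize(im,None,fx=5,fy=4.8,interpolation=2))
```

```text
[597.31397194  -9.07089109 106.61722678]
```

View pics/w4a.png

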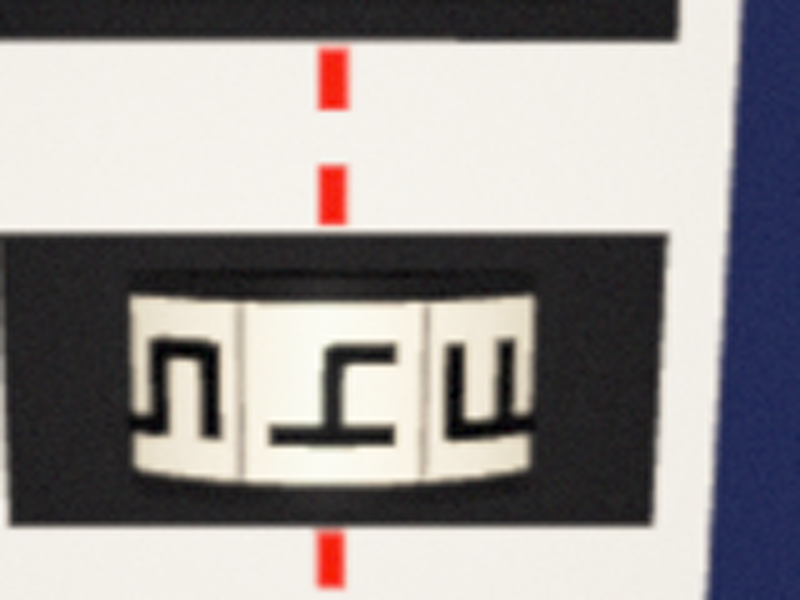

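Run:
```python
from h import *
cm=camera_model('wrist')
f=lambda x,y:(260+(x+.5)/5-.5,120+(y+.5)/4.8-.5)
print(val(cm,f(332.5,195),f(330.5,560),None,[(4,f(240.5,390)),(3,f(426.5,390))],83.7))
o=get_obs();print(o['tool_pos'],o['tcp_rot'])
print('w2',row([588+8,81,105],np.pi/2+.1165))
```

```text
(array([593.31110596,  31.90128106,  55.7       ]), [np.float64(4.004), np.float64(4.009)])
[597.31397194  -9.07089109 106.61722678] [3.14039990e+00 3.02274552e-04 1.68301582e+00]
w2 [ 7.000e-02  2.000e-02 -2.500e-01  8.965e+01  8.780e+00  1.600e+00]
```

Emit:
send_rows(targets=[[[0,0,0,40,4,0,1],[0,0,0,80,8,0,1],[0,0,0,89.5,9,2,1],[0,0,0,89.5,9,6,1],[0,0,0,89.5,9,6,1]]])

```text
time: 13.25
tool_pos: [594.7, 83.3, 98.8]
tcp_rot: [-3.139, -0.0, 1.688]
contact_force: [-0.0, -1.5, -0.6]
grip_width: 0.4
```

Emit:
send_rows(targets=[[[0,0,0,0,0,2,1],[0,0,0,0,0,4,1],[0,0,0,0,0,5,1],[0,0,0,0,0,5,1],[0,0,0,0,0,5,1]]])

```text
time: 13.67
tool_pos: [595.7, 81.6, 94.9]
tcp_rot: [-3.142, -0.0, 1.684]
contact_force: [-0.1, -1.0, -0.2]
grip_width: 0.6
```

Emit:
send_rows(targets=[[[0,0,0,0,0,1,1],[0,0,0,0,0,1,1],[0,0,0,0,0,1,1]]])

```text
time: 13.92
tool_pos: [595.6, 82.2, 94.0]
tcp_rot: [3.141, -0.0, 1.685]
contact_force: [-0.5, 0.0, 0.7]
grip_width: 0.1
```

Emit:
send_rows(targets=[[[0,0,0,0,0,1,1],[0,0,0,0,0,1,1],[0,0,0,0,0,1,1]]])

```text
time: 14.17
tool_pos: [595.6, 82.4, 92.9]
tcp_rot: [-3.142, -0.0, 1.685]
contact_force: [0.5, -0.1, 0.3]
grip_width: 0.3
```

Emit:
send_rows(targets=[[[0,0,0,0,0,1,1],[0,0,0,0,0,1,1],[0,0,0,0,0,1,1]]])

```text
time: 14.42
tool_pos: [595.6, 82.4, 91.9]
tcp_rot: [-3.141, -0.0, 1.685]
contact_force: [-1.1, 0.3, -0.3]
grip_width: 0.5
```

Emit:
send_rows(targets=[[[0,0,0,0,0,1,1],[0,0,0,0,0,1,1],[0,0,0,0,0,1,1]]])

```text
time: 14.67
tool_pos: [595.6, 82.3, 90.9]
tcp_rot: [-3.141, -0.0, 1.685]
contact_force: [0.3, 0.8, -0.1]
grip_width: 0.5
```

Emit:
send_rows(targets=[[[0,0,0,0,0,1,1],[0,0,0,0,0,1,1],[0,0,0,0,0,1,1]]])

```text
time: 14.92
tool_pos: [595.6, 82.3, 89.9]
tcp_rot: [-3.141, -0.0, 1.685]
contact_force: [0.5, 0.0, 1.0]
grip_width: 0.6
```

Emit:
send_rows(targets=[[[0,0,0,0,0,1,1],[0,0,0,0,0,1,1],[0,0,0,0,0,1,1]]])

```text
time: 15.17
tool_pos: [595.6, 82.3, 88.9]
tcp_rot: [-3.142, -0.0, 1.685]
contact_force: [0.4, 0.6, -0.1]
grip_width: 0.5
```

Emit:
send_rows(targets=[[[0,0,0,0,0,1,1],[0,0,0,0,0,1,1],[0,0,0,0,0,1,1]]])

```text
time: 15.42
tool_pos: [595.6, 82.3, 87.9]
tcp_rot: [-3.141, -0.0, 1.685]
contact_force: [-0.3, 0.5, 1.0]
grip_width: 0.2
```

Emit:
send_rows(targets=[[[0,0,0,0,0,1,1],[0,0,0,0,0,1,1],[0,0,0,0,0,1,1]]])

```text
time: 15.67
tool_pos: [595.6, 82.3, 86.9]
tcp_rot: [-3.141, -0.0, 1.685]
contact_force: [-0.3, -0.9, -0.0]
grip_width: 0.3
```

Emit:
send_rows(targets=[[[0,0,0,0,0,1,1],[0,0,0,0,0,1,1],[0,0,0,0,0,1,1]]])

```text
time: 15.92
tool_pos: [595.7, 82.3, 86.0]
tcp_rot: [3.141, -0.0, 1.685]
contact_force: [0.0, 0.7, -0.0]
grip_width: 0.5
```

Emit:
send_rows(targets=[[[0,0,0,0,0,1,1],[0,0,0,0,0,1,1],[0,0,0,0,0,1,1]]])

```text
time: 16.17
tool_pos: [595.8, 82.3, 85.3]
tcp_rot: [3.141, -0.0, 1.685]
contact_force: [-1.2, -0.7, 3.5]
grip_width: 0.2
```

Emit:
send_rows(targets=[[[0,0,0,0,0,1,1],[0,0,0,0,0,1,1],[0,0,0,0,0,1,1]]])

```text
time: 16.42
tool_pos: [595.8, 82.3, 84.5]
tcp_rot: [3.141, -0.0, 1.685]
contact_force: [-1.3, -0.1, 5.6]
grip_width: 0.2
```

Emit:
send_rows(targets=[[[0,0,0,0,0,0.8,1],[0,0,0,0,0,0.8,1],[0,0,0,0,0,0.8,1]]])

```text
time: 16.67
tool_pos: [595.9, 82.3, 84.0]
tcp_rot: [3.141, 0.0, 1.685]
contact_force: [-1.5, -0.3, 7.9]
grip_width: 0.4
```

Emit:
send_rows(targets=[[[0,0,0,0,-2,0,1],[0,0,0,0,-4,0,1],[0,0,0,0,-6,0,1],[0,0,0,0,-6,0,1]]])

```text
time: 17.0
tool_pos: [591.3, 81.8, 84.6]
tcp_rot: [3.137, 0.0, 1.685]
contact_force: [2.1, 0.3, 6.6]
grip_width: 0.4
```

Emit:
send_rows(targets=[[[0,0,0,0,-2,0,1],[0,0,0,0,-4,0,1],[0,0,0,0,-6,0,1],[0,0,0,0,-8,0,1],[0,0,0,0,-8,0,1]]])

```text
time: 17.42
tool_pos: [583.1, 80.9, 84.4]
tcp_rot: [3.137, 0.0, 1.685]
contact_force: [1.5, 0.8, 6.1]
grip_width: 0.5
```

Emit:
send_rows(targets=[[[0,0,0,0,0,0,1],[0,0,0,0,0,0,1]]])

```text
time: 17.58
tool_pos: [583.1, 80.8, 84.3]
tcp_rot: [3.138, 0.0, 1.685]
contact_force: [1.0, 0.8, 5.5]
grip_width: -0.1
```

Emit:
send_rows(targets=[[[0,0,0,0,-1.5,0,1],[0,0,0,0,-3,0,1],[0,0,0,0,-3,0,1],[0,0,0,0,-3,0,1]]])

```text
time: 17.92
tool_pos: [579.9, 80.5, 84.1]
tcp_rot: [3.138, 0.0, 1.685]
contact_force: [1.0, 0.9, 4.1]
grip_width: 0.3
```

Emit:
send_rows(targets=[[[0,0,0,0,0,-5,1],[0,0,0,0,0,-10,1],[0,0,0,-20,7,-20,1],[0,0,0,-40,7,-25,1],[0,0,0,-40,7,-25,1]]])

```text
time: 18.33
tool_pos: [591.4, 38.6, 109.4]
tcp_rot: [3.14, 0.002, 1.684]
contact_force: [0.2, 0.1, 0.2]
grip_width: 0.2
```

Run:
```python
from h import *
im=snap('wrist','w5.png'); print(get_obs()['tool_pos'])
im=im[120:245,260:420,::-1]
cv2.imwrite('pics/w5a.png',cv2.resize(im,None,fx=5,fy=4.8,interpolation=2))
```

```text
[590.62624408  40.05048498 108.67901513]
```

View pics/w5a.png

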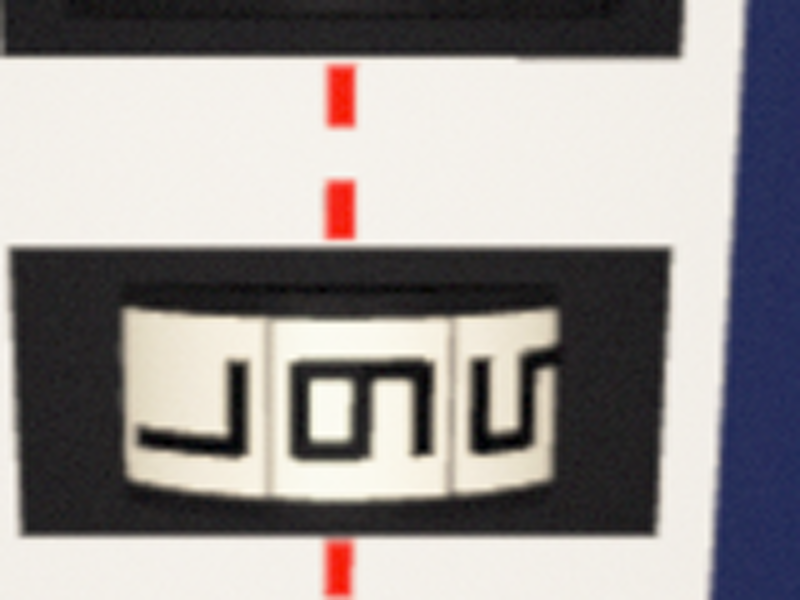

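Run:
```python
from h import *
cm=camera_model('wrist')
f=lambda x,y:(260+(x+.5)/5-.5,120+(y+.5)/4.8-.5)
print(val(cm,f(340.5,210),f(338.5,570),None,[(6,f(269,405)),(5,f(452,405))],85.7))
print(row([588+3,81,90],np.pi/2+.1165))
```

```text
(array([587.62027037,  79.49042548,  57.7       ]), [np.float64(6.114), np.float64(6.109)])
[ 4.000e-02  1.000e-02 -2.400e-01  4.065e+01  4.950e+00  1.867e+01]
```

Emit:
send_rows(targets=[[[0,0,0,25,3,0,1],[0,0,0,40.5,3,10,1],[0,0,0,40.5,3,17.5,1],[0,0,0,40.5,3,17.5,1],[0,0,0,40.5,3,17.5,1]]])

```text
time: 18.8
tool_pos: [587.9, 82.1, 89.9]
tcp_rot: [-3.14, -0.0, 1.686]
contact_force: [0.5, -0.9, -0.5]
grip_width: 0.3
```

Emit:
send_rows(targets=[[[0,0,0,0,0,0,1],[0,0,0,0,0,0,1],[0,0,0,0,0,0,1]]])

```text
time: 19.05
tool_pos: [588.9, 81.5, 91.1]
tcp_rot: [3.141, 0.0, 1.685]
contact_force: [-1.1, 1.0, -0.8]
grip_width: 0.4
```

Emit:
send_rows(targets=[[[0,0,0,0,0,3,1],[0,0,0,0,0,5,1],[0,0,0,0,0,6.5,1],[0,0,0,0,0,7.8,1],[0,0,0,0,0,7.8,1]]])

```text
time: 19.47
tool_pos: [588.9, 81.8, 83.8]
tcp_rot: [3.141, 0.0, 1.685]
contact_force: [-2.1, -0.5, 9.7]
grip_width: 0.5
```

Emit:
send_rows(targets=[[[0,0,0,0,0,0,1],[0,0,0,0,0,0,1]]])

```text
time: 19.63
tool_pos: [588.9, 81.8, 84.0]
tcp_rot: [3.14, 0.0, 1.685]
contact_force: [-3.1, -1.5, 8.3]
grip_width: 0.1
```

Emit:
send_rows(targets=[[[0,0,0,0,-1,0,1],[0,0,0,0,-2,0,1],[0,0,0,0,-2,0,1],[0,0,0,0,-2,0,1]]])

```text
time: 19.97
tool_pos: [588.5, 81.7, 84.5]
tcp_rot: [3.137, 0.0, 1.685]
contact_force: [1.3, -0.4, 7.0]
grip_width: 0.4
```

Emit:
send_rows(targets=[[[0,0,0,0,-1,0,1],[0,0,0,0,-1,0,1],[0,0,0,0,-1,0,1]]])

```text
time: 20.22
tool_pos: [587.7, 81.6, 84.5]
tcp_rot: [3.136, 0.0, 1.685]
contact_force: [2.4, -0.3, 6.5]
grip_width: 0.7
```

Emit:
send_rows(targets=[[[0,0,0,0,0,-5,1],[0,0,0,0,0,-10,1],[0,0,0,-20,0,-20,1],[0,0,0,-40,0,-25,1],[0,0,0,-40,0,-25,1]]])

```text
time: 20.63
tool_pos: [591.0, 39.2, 109.0]
tcp_rot: [3.14, 0.001, 1.684]
contact_force: [0.3, -0.2, 0.1]
grip_width: 0.2
```

Run:
```python
from h import *
im=snap('wrist','w6.png'); print(get_obs()['tool_pos'])
im=im[120:245,260:420,::-1]
cv2.imwrite('pics/w6a.png',cv2.resize(im,None,fx=5,fy=4.8,interpolation=2))
```

```text
[590.41933746  40.57916732 108.37601501]
```

View pics/w6a.png

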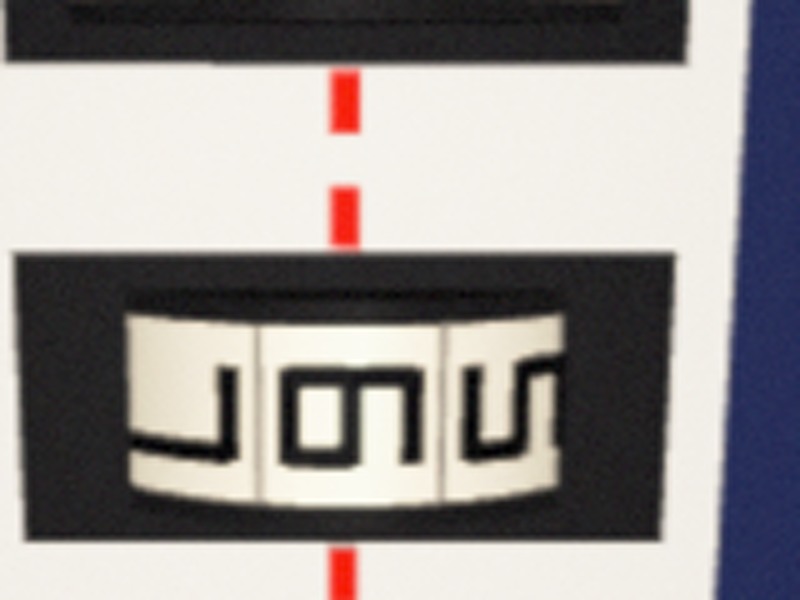

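Run:
```python
from h import *
cm=camera_model('wrist')
f=lambda x,y:(260+(x+.5)/5-.5,120+(y+.5)/4.8-.5)
print(val(cm,f(345,215),f(342.5,575),None,[(6,f(260,410)),(5,f(443.5,410))],85.7))
print(row([588+2,81,91],np.pi/2+.1165))
```

```text
(array([587.84474644,  79.61579345,  57.7       ]), [np.float64(6.04), np.float64(6.033)])
[ 3.000e-02  1.000e-02 -2.400e-01  4.022e+01  4.110e+00  1.737e+01]
```

Emit:
send_rows(targets=[[[0,0,0,25,3,0,1],[0,0,0,40,3,10,1],[0,0,0,40,3,17.4,1],[0,0,0,40,3,17.4,1],[0,0,0,40,3,17.4,1]]])

```text
time: 21.1
tool_pos: [587.9, 82.1, 89.7]
tcp_rot: [-3.139, -0.0, 1.686]
contact_force: [0.2, 0.6, 0.3]
grip_width: 0.1
```

Emit:
send_rows(targets=[[[0,0,0,0,0,0,1],[0,0,0,0,0,0,1],[0,0,0,0,0,0,1]]])

```text
time: 21.35
tool_pos: [588.9, 81.5, 90.9]
tcp_rot: [3.141, 0.0, 1.685]
contact_force: [-0.1, 0.6, 0.2]
grip_width: 0.5
```

Emit:
send_rows(targets=[[[0,0,0,0,0,3,1],[0,0,0,0,0,5,1],[0,0,0,0,0,6.5,1],[0,0,0,0,0,7.8,1],[0,0,0,0,0,7.8,1]]])

```text
time: 21.77
tool_pos: [588.9, 81.8, 83.7]
tcp_rot: [3.14, 0.0, 1.685]
contact_force: [-2.0, -1.5, 10.1]
grip_width: 0.3
```

Emit:
send_rows(targets=[[[0,0,0,0,0,0,1],[0,0,0,0,-1,0,1],[0,0,0,0,-2.4,0,1],[0,0,0,0,-2.4,0,1],[0,0,0,0,-2.4,0,1]]])

```text
time: 22.18
tool_pos: [588.2, 81.6, 84.4]
tcp_rot: [3.136, 0.001, 1.685]
contact_force: [1.9, -0.4, 6.9]
grip_width: 0.4
```

Emit:
send_rows(targets=[[[0,0,0,0,0,-5,1],[0,0,0,0,0,-10,1],[0,0,0,-20,0,-20,1],[0,0,0,-40,0,-25,1],[0,0,0,-40,0,-25,1]]])

```text
time: 22.6
tool_pos: [591.6, 39.2, 108.8]
tcp_rot: [3.14, 0.001, 1.684]
contact_force: [0.1, 0.6, -0.0]
grip_width: 0.6
```

Run:
```python
from h import *
im=snap('wrist','w7.png'); print(get_obs()['tool_pos'])
im=im[120:245,260:420,::-1]
cv2.imwrite('pics/w7a.png',cv2.resize(im,None,fx=5,fy=4.8,interpolation=2))
```

```text
[591.05096686  40.64908028 108.14663001]
```

View pics/w7a.png

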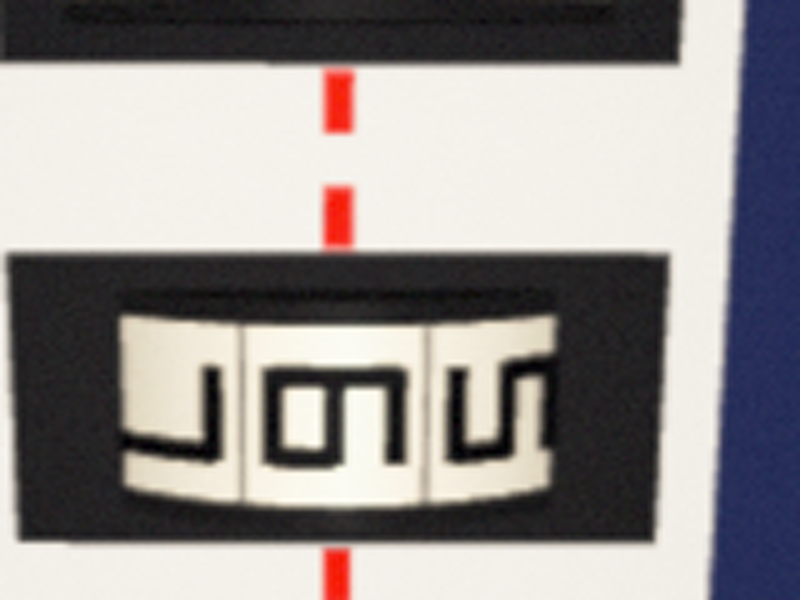

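Run:
```python
from h import *
cm=camera_model('wrist')
f=lambda x,y:(260+(x+.5)/5-.5,120+(y+.5)/4.8-.5)
print(val(cm,f(338.5,215),f(336.5,575),None,[(6,f(242.5,410)),(5,f(427,410))],85.7))
print(row([582.3-7.5,127.5,103],np.pi/2+.1165))
```

```text
(array([587.85143546,  79.65006773,  57.7       ]), [np.float64(5.979), np.float64(5.975)])
[ 3.000e-02  1.000e-02 -2.400e-01  8.813e+01 -6.410e+00  5.130e+00]
```

Emit:
send_rows(targets=[[[0,0,0,40,-3,0,1],[0,0,0,80,-6,0,1],[0,0,0,88,-6.5,3,1],[0,0,0,88,-6.5,5,1],[0,0,0,88,-6.5,5,1]]])

```text
time: 23.07
tool_pos: [573.5, 129.3, 101.8]
tcp_rot: [-3.14, 0.0, 1.687]
contact_force: [-0.6, -1.4, -0.1]
grip_width: 0.4
```

Emit:
send_rows(targets=[[[0,0,0,0,0,1,1],[0,0,0,0,0,2,1],[0,0,0,0,0,3,1],[0,0,0,0,0,4,1],[0,0,0,0,0,4,1]]])

```text
time: 23.48
tool_pos: [574.3, 128.0, 98.4]
tcp_rot: [-3.141, -0.0, 1.684]
contact_force: [0.7, 0.5, 0.7]
grip_width: -0.1
```

Emit:
send_rows(targets=[[[0,0,0,0,0,1,1],[0,0,0,0,0,2,1],[0,0,0,0,0,2,1],[0,0,0,0,0,2,1]]])

```text
time: 23.82
tool_pos: [574.3, 128.7, 96.6]
tcp_rot: [-3.142, -0.0, 1.685]
contact_force: [-0.5, -0.0, 0.3]
grip_width: 0.4
```

Emit:
send_rows(targets=[[[0,0,0,0,0,1,1],[0,0,0,0,0,1,1],[0,0,0,0,0,1,1]]])

```text
time: 24.07
tool_pos: [574.2, 128.7, 95.6]
tcp_rot: [-3.142, -0.0, 1.685]
contact_force: [-0.2, 0.8, 0.3]
grip_width: 0.3
```

Emit:
send_rows(targets=[[[0,0,0,0,0,1,1],[0,0,0,0,0,1,1],[0,0,0,0,0,1,1]]])

```text
time: 24.32
tool_pos: [574.2, 128.7, 94.6]
tcp_rot: [-3.141, -0.0, 1.685]
contact_force: [0.5, 0.0, 0.3]
grip_width: 0.6
```

Emit:
send_rows(targets=[[[0,0,0,0,0,1,1],[0,0,0,0,0,1,1],[0,0,0,0,0,1,1]]])

```text
time: 24.57
tool_pos: [574.3, 128.7, 93.6]
tcp_rot: [-3.142, -0.0, 1.685]
contact_force: [0.6, 0.3, 0.2]
grip_width: 0.1
```

Emit:
send_rows(targets=[[[0,0,0,0,0,1,1],[0,0,0,0,0,1,1],[0,0,0,0,0,1,1]]])

```text
time: 24.82
tool_pos: [574.3, 128.7, 92.6]
tcp_rot: [-3.142, -0.0, 1.685]
contact_force: [-0.4, 0.0, -0.6]
grip_width: 0.3
```

Emit:
send_rows(targets=[[[0,0,0,0,0,1,1],[0,0,0,0,0,1,1],[0,0,0,0,0,1,1]]])

```text
time: 25.07
tool_pos: [574.4, 128.7, 92.0]
tcp_rot: [3.141, -0.0, 1.685]
contact_force: [-1.2, -0.8, 3.0]
grip_width: 0.4
```

Emit:
send_rows(targets=[[[0,0,0,0,0,1,1],[0,0,0,0,0,1.7,1],[0,0,0,0,0,1.7,1],[0,0,0,0,0,1.7,1]]])

```text
time: 25.4
tool_pos: [574.5, 128.7, 90.6]
tcp_rot: [3.141, -0.0, 1.685]
contact_force: [-2.2, -0.9, 6.9]
grip_width: 0.8
```

Emit:
send_rows(targets=[[[0,0,0,0,2,0,1],[0,0,0,0,4,0,1],[0,0,0,0,6,0,1],[0,0,0,0,8,0,1],[0,0,0,0,8,0,1]]])

```text
time: 25.82
tool_pos: [582.7, 129.7, 91.0]
tcp_rot: [3.14, -0.0, 1.685]
contact_force: [-1.9, -0.5, 9.6]
grip_width: 0.6
```

Emit:
send_rows(targets=[[[0,0,0,0,2,0,1],[0,0,0,0,4,0,1],[0,0,0,0,6,0,1],[0,0,0,0,8,0,1],[0,0,0,0,8,0,1]]])

```text
time: 26.23
tool_pos: [590.9, 130.6, 90.9]
tcp_rot: [3.14, -0.0, 1.685]
contact_force: [-0.1, -0.6, 7.7]
grip_width: 0.1
```

Emit:
send_rows(targets=[[[0,0,0,0,0,-5,1],[0,0,0,0,0,-10,1],[0,0,0,-20,-9,-20,1],[0,0,0,-40,-17,-25,1],[0,0,0,-40,-17,-25,1]]])

```text
time: 26.65
tool_pos: [577.6, 86.2, 116.0]
tcp_rot: [3.141, 0.001, 1.684]
contact_force: [0.5, 0.5, 0.5]
grip_width: 0.6
```

Run:
```python
from h import *
im=snap('wrist','w8.png'); print(get_obs()['tool_pos'])
im=im[120:245,260:420,::-1]
cv2.imwrite('pics/w8a.png',cv2.resize(im,None,fx=5,fy=4.8,interpolation=2))
```

```text
[577.80319188  87.52441973 115.52087131]
```

View pics/w8a.png

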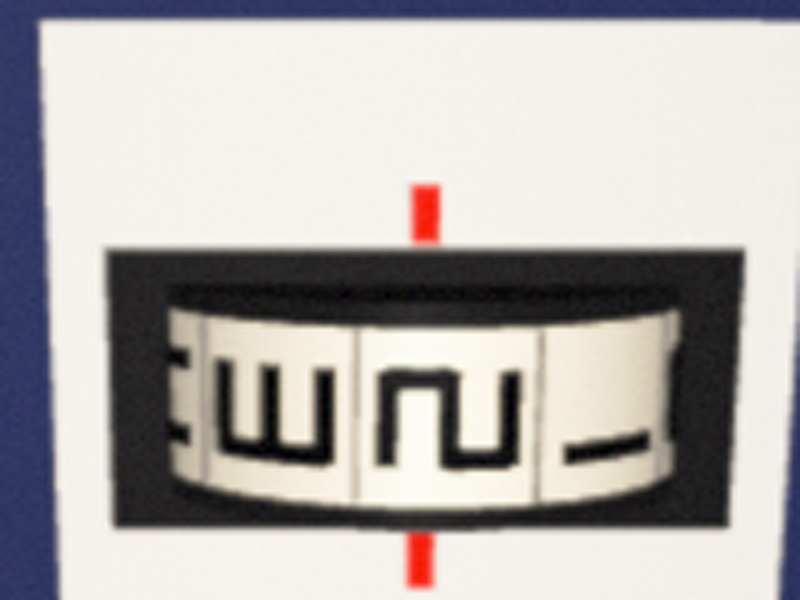

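Run:
```python
from h import *
cm=camera_model('wrist')
f=lambda x,y:(260+(x+.5)/5-.5,120+(y+.5)/4.8-.5)
for h in (92.2,):
  print(val(cm,f(425.5,215),f(420.5,560),None,[(3,f(204,400)),(2,f(356.5,415)),(1,f(538,415))],h))
print(row([573.6,127.5,97],np.pi/2+.1155))
```

```text
(array([583.42329526, 127.12809888,  64.2       ]), [np.float64(2.067), np.float64(2.09), np.float64(2.081)])
[ 3.000e-02  1.000e-02 -1.800e-01  4.020e+01  3.000e-01  1.852e+01]
```

Emit:
send_rows(targets=[[[0,0,0,25,0.5,0,1],[0,0,0,40,0.5,10,1],[0,0,0,40,0.5,18,1],[0,0,0,40,0.5,18,1],[0,0,0,40,0.5,18,1]]])

```text
time: 27.12
tool_pos: [573.3, 128.6, 96.1]
tcp_rot: [-3.14, 0.0, 1.686]
contact_force: [-0.0, -0.2, 0.2]
grip_width: 0.3
```

Emit:
send_rows(targets=[[[0,0,0,0,0,0,1],[0,0,0,0,0,0,1],[0,0,0,0,0,0,1]]])

```text
time: 27.37
tool_pos: [574.1, 128.1, 97.4]
tcp_rot: [3.141, -0.0, 1.685]
contact_force: [-0.4, -0.0, -0.9]
grip_width: 0.5
```

Emit:
send_rows(targets=[[[0,0,0,0,0,2.5,1],[0,0,0,0,0,4.5,1],[0,0,0,0,0,6,1],[0,0,0,0,0,7.6,1],[0,0,0,0,0,7.6,1]]])

```text
time: 27.78
tool_pos: [574.1, 128.4, 90.1]
tcp_rot: [3.141, 0.0, 1.685]
contact_force: [-2.6, -0.6, 8.3]
grip_width: 0.3
```

Emit:
send_rows(targets=[[[0,0,0,0,0,0,1],[0,0,0,0,0,0,1]]])

```text
time: 27.95
tool_pos: [574.0, 128.5, 90.3]
tcp_rot: [3.141, 0.0, 1.685]
contact_force: [-2.2, -1.1, 6.7]
grip_width: 0.7
```

Emit:
send_rows(targets=[[[0,0,0,0,2,0,1],[0,0,0,0,4,0,1],[0,0,0,0,6,0,1],[0,0,0,0,8,0,1],[0,0,0,0,8,0,1]]])

```text
time: 28.37
tool_pos: [582.4, 129.4, 90.7]
tcp_rot: [3.14, 0.0, 1.685]
contact_force: [-2.6, -1.2, 9.2]
grip_width: 0.6
```

Emit:
send_rows(targets=[[[0,0,0,0,2,0,1],[0,0,0,0,4,0,1],[0,0,0,0,4,0,1],[0,0,0,0,4,0,1]]])

```text
time: 28.7
tool_pos: [586.4, 129.9, 90.8]
tcp_rot: [3.139, 0.0, 1.685]
contact_force: [-1.7, -0.7, 9.9]
grip_width: 0.5
```

Emit:
send_rows(targets=[[[0,0,0,0,2,0,1],[0,0,0,0,3.6,0,1],[0,0,0,0,3.6,0,1],[0,0,0,0,3.6,0,1]]])

```text
time: 29.03
tool_pos: [590.1, 130.3, 90.8]
tcp_rot: [3.139, 0.0, 1.685]
contact_force: [-0.8, -1.1, 9.2]
grip_width: 0.5
```

Emit:
send_rows(targets=[[[0,0,0,0,0,-5,1],[0,0,0,0,0,-10,1],[0,0,0,-20,-9,-20,1],[0,0,0,-40,-10,-25,1],[0,0,0,-40,-10,-25,1]]])

```text
time: 29.45
tool_pos: [584.5, 86.9, 115.5]
tcp_rot: [3.14, 0.001, 1.684]
contact_force: [-0.1, -0.9, 0.2]
grip_width: 0.6
```

Run:
```python
from h import *
im=snap('wrist','w9.png'); print(get_obs()['tool_pos'])
im=im[120:245,260:420,::-1]
cv2.imwrite('pics/w9a.png',cv2.resize(im,None,fx=5,fy=4.8,interpolation=2))
```

```text
[584.21538904  88.23298016 114.94935093]
```

View pics/w9a.png

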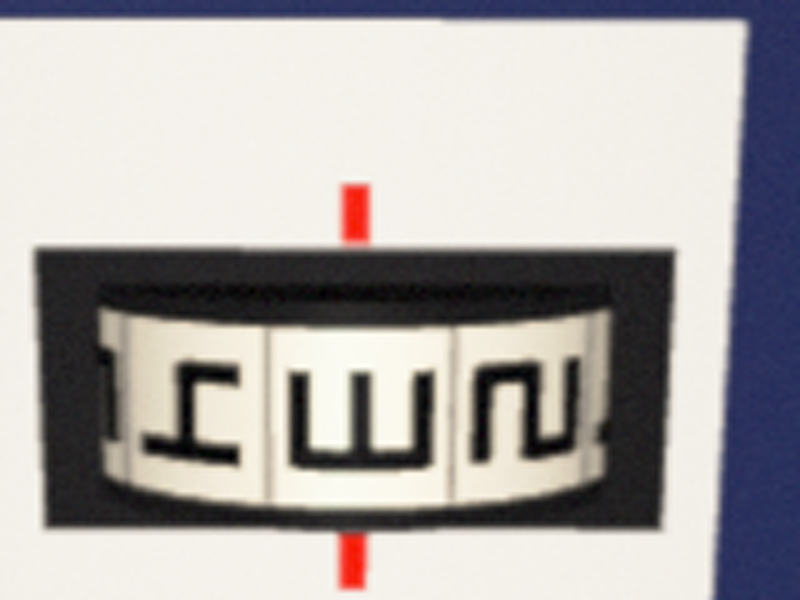

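Run:
```python
from h import *
cm=camera_model('wrist')
f=lambda x,y:(260+(x+.5)/5-.5,120+(y+.5)/4.8-.5)
for h in (92.2,):
  print(val(cm,f(355.5,215),f(351.5,560),None,[(4,f(125,405)),(3,f(267.5,415)),(2,f(453,415)),(1,f(590,405))],h))
print(row([597,-2,180],np.pi/2+.1155))
print(row([601.8,-38,120],np.pi/2+.1155))
```

```text
(array([582.79637539, 127.1390335 ,  64.2       ]), [np.float64(2.996), np.float64(3.015), np.float64(3.02), np.float64(3.076)])
[ 5.000e-02  1.000e-02 -1.800e-01 -9.110e+01  2.640e+00 -6.504e+01]
[ 5.0000e-02  1.0000e-02 -1.8000e-01 -1.2741e+02  3.3200e+00 -5.0400e+00]
```

Emit:
send_rows(targets=[[[0,0,0,-18,1,-30,1],[0,0,0,-54,2,-50,1],[0,0,0,-91,2.6,-65,1],[0,0,0,-91,2.6,-65,1],[0,0,0,-91,2.6,-65,1]]])

```text
time: 29.92
tool_pos: [597.3, -1.6, 179.8]
tcp_rot: [3.14, -0.0, 1.682]
contact_force: [-0.1, 0.2, 1.1]
grip_width: 0.7
```

Emit:
send_rows(targets=[[[0,0,0,0,0,0,1],[0,0,0,0,0,0,1],[0,0,0,0,0,0,1]]])

```text
time: 30.17
tool_pos: [596.3, 1.0, 178.4]
tcp_rot: [-3.14, -0.001, 1.687]
contact_force: [-0.2, -0.5, 0.1]
grip_width: 0.5
```

Run:
```python
from h import *
im=snap('wrist','w10.png'); print(get_obs()['tool_pos'])
im=im[5:245,255:425,::-1]
cv2.imwrite('pics/w10a.png',cv2.resize(im,None,fx=2.5,fy=2.5,interpolation=2))
```

```text
[596.43328183   0.82490053 178.56665461]
```

View pics/w10a.png

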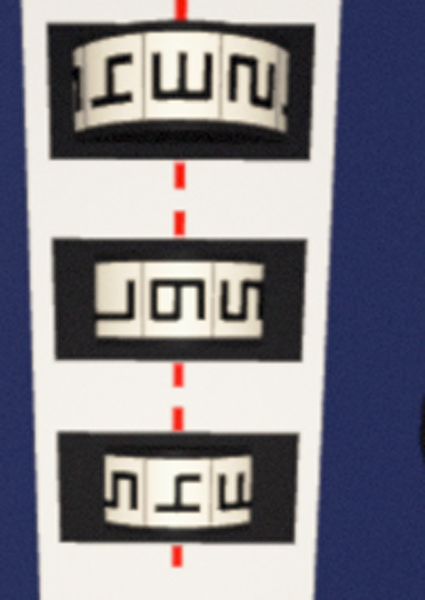

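View pics/w10.png

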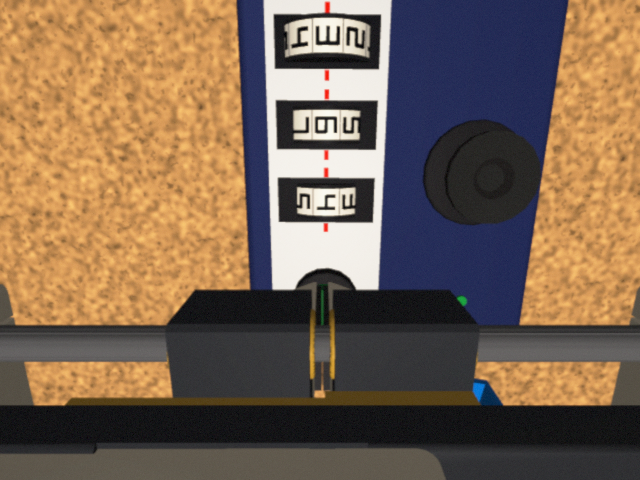

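Run:
```python
from h import *
print(row([601.7,-37.8,106],np.pi/2+.1155))
```

```text
[-9.000e-02 -4.000e-02  4.000e-02 -3.902e+01  8.600e-01  7.254e+01]
```

Emit:
send_rows(targets=[[[0,0,0,-25,1,20,1],[0,0,0,-39,1,55,1],[0,0,0,-39,1,72,1],[0,0,0,-39,1,72,1],[0,0,0,-39,1,72,1]]])

```text
time: 30.63
tool_pos: [601.8, -38.4, 106.6]
tcp_rot: [-3.139, -0.001, 1.686]
contact_force: [0.5, 0.4, 0.4]
grip_width: 0.4
```

Emit:
send_rows(targets=[[[0,0,0,0,0,1,1],[0,0,0,0,0,2,1],[0,0,0,0,0,3,1],[0,0,0,0,0,4,1],[0,0,0,0,0,4,1]]])

```text
time: 31.05
tool_pos: [602.5, -39.0, 103.9]
tcp_rot: [3.141, 0.0, 1.686]
contact_force: [-0.5, -0.1, -0.1]
grip_width: 0.6
```

Emit:
send_rows(targets=[[[0,0,0,0,0,1,1],[0,0,0,0,0,2,1],[0,0,0,0,0,2,1],[0,0,0,0,0,2,1]]])

```text
time: 31.38
tool_pos: [602.3, -39.2, 101.3]
tcp_rot: [-3.141, -0.0, 1.685]
contact_force: [0.3, 0.5, 0.8]
grip_width: 0.4
```

Emit:
send_rows(targets=[[[0,0,0,0,0,1,1],[0,0,0,0,0,2,1],[0,0,0,0,0,2,1],[0,0,0,0,0,2,1]]])

```text
time: 31.72
tool_pos: [602.3, -39.2, 99.3]
tcp_rot: [-3.141, -0.0, 1.685]
contact_force: [-0.5, -0.9, -0.2]
grip_width: 0.3
```

Emit:
send_rows(targets=[[[0,0,0,0,0,1,1],[0,0,0,0,0,2,1],[0,0,0,0,0,2,1],[0,0,0,0,0,2,1]]])

```text
time: 32.05
tool_pos: [602.4, -39.2, 97.4]
tcp_rot: [3.141, -0.0, 1.685]
contact_force: [-0.5, 0.3, -0.1]
grip_width: 0.7
```

Emit:
send_rows(targets=[[[0,0,0,0,0,1,1],[0,0,0,0,0,2,1],[0,0,0,0,0,2,1],[0,0,0,0,0,2,1]]])

```text
time: 32.38
tool_pos: [602.4, -39.2, 95.5]
tcp_rot: [3.141, -0.0, 1.685]
contact_force: [-1.0, -0.4, 2.1]
grip_width: 0.6
```

Emit:
send_rows(targets=[[[0,0,0,0,0,1,1],[0,0,0,0,0,2,1],[0,0,0,0,0,2,1],[0,0,0,0,0,2,1]]])

```text
time: 32.72
tool_pos: [602.4, -39.2, 93.4]
tcp_rot: [3.141, -0.0, 1.685]
contact_force: [-0.6, -0.2, 3.6]
grip_width: 0.4
```

Button contact at about z 97; bottom expected near 90–91.

Emit:
send_rows(targets=[[[0,0,0,0,0,1,1],[0,0,0,0,0,2,1],[0,0,0,0,0,2,1],[0,0,0,0,0,2,1]]])

```text
time: 33.05
tool_pos: [602.4, -39.2, 91.5]
tcp_rot: [3.141, -0.0, 1.685]
contact_force: [-1.1, -0.3, 4.2]
grip_width: 0.5
```

Emit:
send_rows(targets=[[[0,0,0,0,0,1,1],[0,0,0,0,0,1,1],[0,0,0,0,0,1,1]]])

```text
time: 33.3
tool_pos: [602.5, -39.2, 91.2]
tcp_rot: [3.141, 0.0, 1.685]
contact_force: [-3.4, 0.7, 8.6]
grip_width: 0.3
```

Emit:
send_rows(targets=[[[0,0,0,0,0,1,1],[0,0,0,0,0,1,1],[0,0,0,0,0,1,1]]])

```text
time: 33.55
tool_pos: [602.5, -39.2, 91.1]
tcp_rot: [3.14, 0.0, 1.685]
contact_force: [-5.1, 0.6, 15.1]
grip_width: 0.2
```

Emit:
send_rows(targets=[[[0,0,0,0,0,-4,1],[0,0,0,0,0,-10,1],[0,0,0,0,0,-25,1],[0,0,0,-20,0,-60,1],[0,0,0,-60,0,-100,1]]])

```text
time: 33.97
tool_pos: [607.4, -86.5, 179.2]
tcp_rot: [-3.139, -0.002, 1.689]
contact_force: [1.5, -0.5, 0.6]
grip_width: 0.3
```

Emit:
send_rows(targets=[[[0,0,0,-40,0,0,1],[0,0,0,-40,0,0,1],[0,0,0,-40,0,0,1],[0,0,0,-40,0,0,1]]])

```text
time: 34.3
tool_pos: [612.0, -127.9, 177.8]
tcp_rot: [-3.14, -0.001, 1.685]
contact_force: [0.4, 0.4, -0.6]
grip_width: 0.5
```

Run:
```python
from h import *
im=snap('wrist','w11.png'); o=get_obs(); print(o['tool_pos'],o['contact_force'],o['time'])
snap('scene','s11.png')
```

```text
[ 612.00136221 -127.20447177  177.75136391] [0.95717274 0.26599814 0.09626083] 34.35
```

View pics/w11.png

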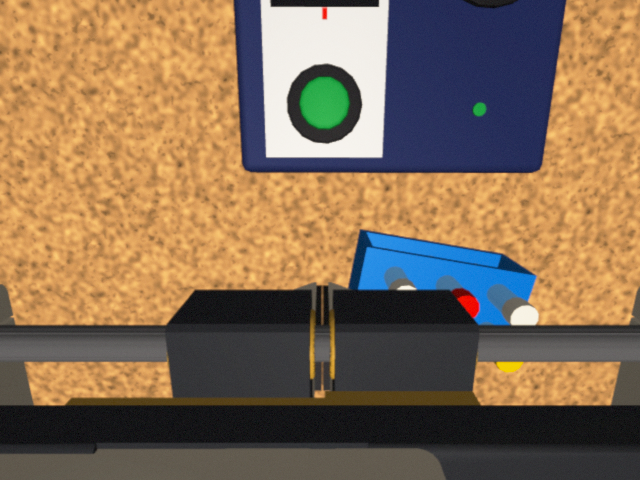

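View pics/s11.png

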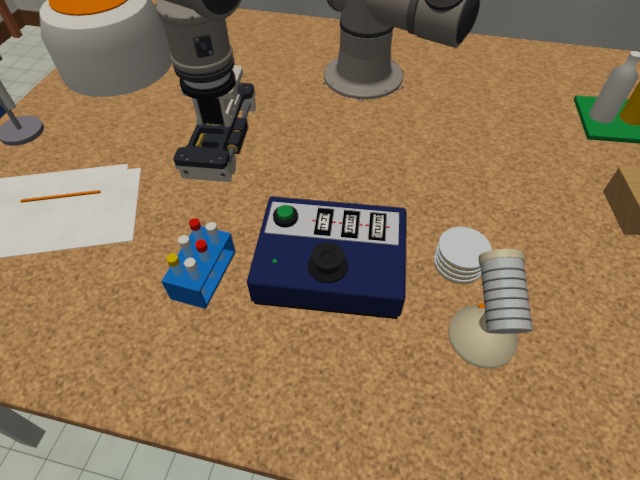

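```bash
python3 -c "
from plant import *
print(close_job())"
```

```text
the job is handed in; nothing more can be done
None
```

The mixer is set to 3-6-4, and the green start button has been pressed fully down and released. I handed the job in at about 34 s; `close_job` gives no verdict.

- **Wheels:** Close-up wrist pictures before the press gave 3.02, 5.98 and 4.01 digits. The middle wheel sits about 0.4 mm of rim short of dead centre; I left it there. Forces on the wheels were checked at the end of each move, and the highest was 10.1 N, under the 15 N limit.
- **Start button:** It met the finger at about z = 97 mm and bottomed at 91 mm, about 6 mm of travel. I held it there at 15 N. The last wrist picture shows it back up.
- **Surroundings:** The last scene picture shows the tube rack, dish stack and steriliser where they started. The arm was clear of everything, with no contact force beyond sensor noise.

No check failed. The fixed cameras disagreed with the wrist camera by up to about 5 mm on the mixer's position, so I worked from the wrist camera and touch. I did not take a close-up of the wheels after the button press; the last scene picture shows nothing out of place, but is too coarse for an exact reading.

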